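Latch the guard gate of the loaded test bay

TASK

Two open-topped test bays stand on the repair bench with their guard gates ajar; one holds a power module, the other is empty. Shut the gate of the bay that holds the module: lift its latch bar over the catch on the post, swing the gate shut, and let the bar drop back behind the catch so that it lies level again. Leave the empty bay's gate as it is.

Things in the scene. Friction and masses are not known exactly. Their poses are not given: they have to be found in the camera images.
- bay_tab (a point): Grip point on the latch bar of the loaded bay (in it a finned steel module 90x60x45 mm): upper part of a black upright tab, 12 mm thick across the gate, 26 mm along the bar, its top 21 mm above the point. 155 mm over the table with the bar down; gate's top rail at 115 mm. Moves with gate and bar; bar down: z up, x square to the gate towards the bay's inside, -y along the bar to its free end.
- bay_hinge (a point): Upright hinge axis of the loaded bay's gate, at table height. Bay's fixed frame: x from front to back, y from catch post to hinge post, z up. The 182 mm gate lies along -y when shut and opens to -x: by an angle a it turns clockwise by a, seen from above. Gate shut, bar down: grip point at (-16, -160, 155) mm, bar pivot at (-16, -55, 100) mm in this frame.
- bay_catch (a point): Top middle of the catch on the loaded bay's post: an upright steel lip 6 mm thick, 22 mm wide, 112 mm over the table. It stands 20 mm higher than the underside of the lowered bar. Gate shut, the bar lies behind the lip (further into the bay) with 12 mm of play. A lowered bar strikes the lip from the front at about 0.14 rad of gate opening.
- bay_gate (a joint): Opening of the loaded bay's gate, rad: 0 shut against a stop, positive open to the front, up to 1.6. Light friction (0.05 N m): it stays where it is left.
- bay_bar (a joint): Lift of the loaded bay's latch bar, rad: 0 level (on its pin), positive with the free end up, to 0.8. The bar is steel, 10 mm thick, 16 mm high, in front of the gate, reaching 60 mm past the grip point; it falls back by its weight (about 0.25 kg). Above 0.15 rad (grip point raised 15 mm) it clears the catch. It can turn in an upright grip as it is lifted.
- spare_tab (a point): The same grip point on the latch bar of the empty bay, which is of the same build. Leave it where it is.

How it is judged:
At the end, for the whole second after the job is handed in: The loaded bay's gate is shut (less than 0.09 rad open, so within its play in the catch) and its latch bar lies level (within 0.06 rad) behind the catch (value of joint bay_gate below 0.09 rad and value of joint bay_bar below 0.06 rad); the robot touches nothing.
It fails at once if the empty bay's gate or latch bar was moved by more than 20 mm (distance of spare_tab from where it was at the start of the episode above 0.02 m).
It also fails if it takes over 38 s, if anything falls off the work surface, if the arm or the gripper's body presses on something with over 40 N, if the wrist force passes 120 N, or if a joint passes its speed limit or range.

ROBOT

A 6-joint arm with a two-finger parallel gripper is mounted at the origin on the work surface. World frame = base frame: x ahead of the robot, y to its left, z up, the work surface at z = 0. Lengths are in m, angles in rad, forces in N, time in s.
With the tool pointing down it reaches from about 0.4 to 0.825 m from the base axis. Payload 7 kg.
Tool frame: the origin (TCP) lies at the very end of the fingers, on their centre line; the grasp point (between the pads) lies 19 mm behind it (arm.pinch_z is the z of the grasp point in the tool frame, in m); z points along the fingers, y is the direction in which the jaws open and shut (so a half turn about z gives the same grasp; the last joint's range is limited). The gripper opens to 88 mm and grips with 3 to 60 N. Pads are 19 mm wide; open, the fingers measure 130 mm over their backs; the gripper's body (78 mm by 193 mm) begins 47 mm behind the grasp point.
Start: joints at [-0.888, 0.359, 0.012, 0, -1.224, -0.288], TCP at [0.26, -0.623, 0.227] pointing down, gripper open.
Joint ranges: [-3.07, 3.07], [-1.43, 2.12], [-1.02, 1.25], [-3.03, 1.67], [-3.05, -0], [-3.03, 3.03]. Speed limits (rad/s): [2.39, 2.39, 3.01, 3.14, 3.14, 3.14].

INTERFACE

Orientations are given as [roll, pitch, yaw] about the fixed x, y, z axes, in that order (R = Rz(yaw) Ry(pitch) Rx(roll)).
In Python, from station import arm gives the robot as it stands.
- The arm moves only by the tool drive_tool, never from a script. Its argument "targets" is a list of rows, each a list of 6 numbers: the shift along the world's x, y, z in units of 0.04 m (1.0 is 0.04 m), then the turn, a rotation vector about the world's x, y, z in units of 6 degrees (1.0 is 6 degrees). In form: [[x, y, z, wx, wy, wz], ...]. A call has 1 to 5 rows; each row shifts and turns the commanded pose from where the row before left it; what a row does not reach is not made up. A row lasts 1/8 s, in which the tool goes at most 62.5 mm and 10.7 degrees, less where a joint would pass 70% of its speed; a pose out of reach is approached as far as the arm can. A call with a number of a shift or a turn outside -1 to 1 is refused whole. A call with a gripper value outside its range is refused whole. "claw" is the opening, from 0 (shut) to 1 (fully open), set as the call begins (left out, the last holds). The fingers move at their own pace and stop on an object; "newtons" is the grip in N (left out, the last holds). Time passes only in rows, so rows that do not move let the fingers close. It gives the time, the measured TCP pose, the force and the opening at its end, in the units of the state.
- arm.get_state(): the state, without advancing time (a new reading comes with each control period).
- arm.grab_frame(name): name is "side" or "top"; returns (picture, depth): 480x640x3 uint8, red, green, blue; 480x640 float32, m along the optical axis (not along the pixel's ray), 0 where there is no reading.
- arm.get_calibration(name): a dict with "mtx" (3x3 intrinsics, pixels), "origin" and "rotation" of the camera in the world. Camera axes: x right, y up, looking along -z (the intrinsics and any distortion apply to the point x, -y, -z); pixel columns grow to the right and rows downward; lengths in m; the calibration is good to about 2 mm. A picture is of the moment at which its call begins. get_calibration takes no time and is no camera call.
- arm.job_done(): hands the job in, once; it reports no verdict.
Trained networks look in the newest picture that a camera, given by its name, has taken for a name from the list of things; names that differ only in an ending like _2 or _b are one class to them, and where a whole thing is asked for, a point or a joint stands for the part that bears it (a point fixed in the world has none). Each returns a list of dicts, best first, with "score" (0 to 1); they miss things now and then, are a little off and sometimes report something else, mostly with a low value. They report only what shows in the picture. A call takes as long as a camera call.
- arm.search_frame(target, camera): "point" ([x, y, z] in m, in the coordinates of the camera as it stood for that picture, good to about 4 mm: the middle of the surface that is visible of it).
- arm.cut_out(target, camera): "pixels" (480x640 bool, what is visible of it).
- arm.landmark_of(target, camera): "point" ([x, y, z] in m, in the coordinates of the camera as it stood for that picture, good to about 4 mm: a listed point, or the origin of a listed thing).
The state is a dict: "t": time; "q": joint angles; "qd": joint speeds; "joint_efforts": joint torques, N m; "eef_pos": TCP position; "ee_rot": TCP orientation; "force": force on the tool from outside, world axes, zero at the start; "moment": the same for the moment, N m; "width": finger opening in m.
Only numpy, scipy, OpenCV 4.12 (cv2) and the standard library are available. Lean on these libraries where they do the work, as an engineer would, in place of code of your own. Each camera call takes 0.05 s, during which the arm holds its last target. There are 200 camera calls.

## Working session

There is one attempt and no reset: what is moved stays moved. The work goes in short steps, Python scripts to look and compute and a tool call to move; the robot and the scene stay as the last step left them, time stands still between calls to the robot, and variables do not carry over. Pictures are saved under pics/ and viewed, about 8 in all and at most 12, crops included, and the job is handed in when it is done.

Besides the shell and the picture viewer there is one more tool, called after "Call:" as name([rows], argument=value, ...), one row to a line, values as JSON. drive_tool: Moves the arm, as the interface text tells. Shifts and turns lie within -1 to 1; 1 stands for 0.04 m of shift or 6 degrees of turn. Its arguments: {"type":"object","properties":{"targets":{"type":"array"},"claw":{"type":"number"},"newtons":{"type":"number"}},"required":["targets"]}

```bash
mkdir -p pics; cat > h.py <<'E'
from station import arm
import numpy as np, cv2
def w(cam,p):
    c=arm.get_calibration(cam); return np.array(c["origin"])+np.array(c["rotation"])@np.array(p)
def look(cams=("side","top"),names=("bay_tab","bay_hinge","bay_catch","spare_tab")):
    out={}
    for c in cams:
        im,d=arm.grab_frame(c); out[c]=(im,d)
        for n in names:
            for r in arm.landmark_of(n,c)[:3]: print(c,n,round(r["score"],2),np.round(w(c,r["point"]),3))
    return out
E
python3 - <<'E'
from h import *
o=look()
cv2.imwrite("pics/a.png",o["side"][0][...,::-1]);cv2.imwrite("pics/b.png",o["top"][0][...,::-1])
for c in("side","top"):
    k=arm.get_calibration(c);print(k)
print(arm.get_state())
E
```

```text
side bay_tab 0.62 [2.192 2.301 2.492]
side bay_hinge 0.95 [2.22  2.329 2.52 ]
side bay_catch 0.87 [2.424 2.533 2.723]
side spare_tab 0.84 [2.85  2.959 3.15 ]
top bay_tab 0.64 [1.987 1.423 2.549]
top bay_hinge 0.68 [2.236 1.672 2.799]
top bay_catch 0.63 [2.069 1.505 2.631]
top spare_tab 0.55 [1.992 1.428 2.554]
{'mtx': array([[466.52206272,   0.        , 314.26004707],
       [  0.        , 466.52206272, 233.38375281],
       [  0.        ,   0.        ,   1.        ]]), 'origin': array([0.37313884, 0.48239098, 0.67288401]), 'rotation': array([ 0.76213785,  0.01183459, -2.7619212 ])}
{'mtx': array([[610.14802888,   0.        , 322.16572564],
       [  0.        , 610.14802888, 227.88202871],
       [  0.        ,   0.        ,   1.        ]]), 'origin': array([ 0.51979485, -0.04430418,  1.08186589]), 'rotation': array([ 0.06795081,  0.00733392, -1.58850427])}
{'t': 0.5, 'q': array([-8.87891796e-01,  3.58590984e-01,  1.18502022e-02,  3.24277407e-06,
       -1.22409236e+00, -2.88084501e-01]), 'qd': array([-0.00103835,  0.00049252, -0.00082762,  0.00095196,  0.00183991,
       -0.00142778]), 'joint_efforts': array([-4.38667223e-05, -5.81798100e+01,  2.93069333e+01,  6.99721768e+00,
        1.19118081e-02, -3.18369825e-05]), 'eef_pos': array([ 0.25958217, -0.62304246,  0.22654595]), 'ee_rot': array([ 3.14155822e+00, -1.33833803e-05, -2.74677152e+00]), 'force': array([-0.00087732, -0.43519425, -0.32730282]), 'moment': array([ 0.03110156, -0.00393136, -0.01633608]), 'width': 0.08773910158668309}
```

View pics/a.png

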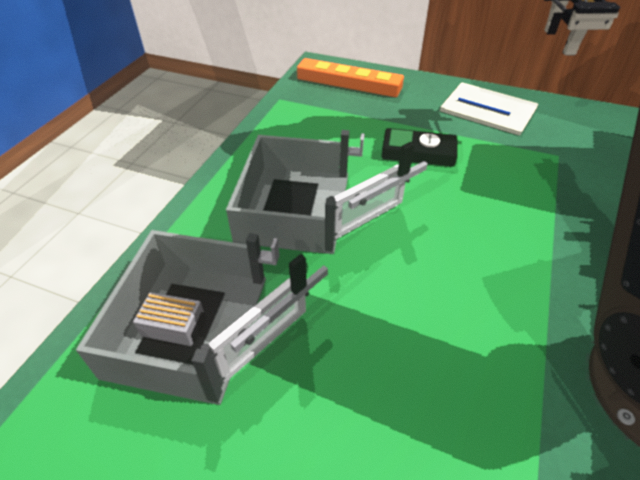

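View pics/b.png

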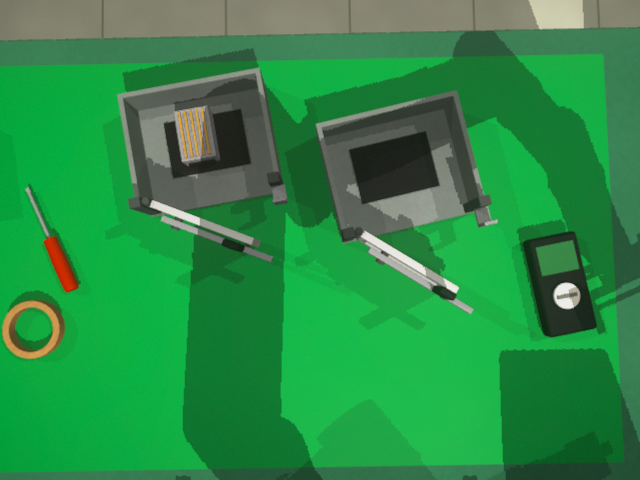

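The side view shows the finned module in the near bay, around (165,315), with its tab at (298,275). In the top view this is the left bay, with its tab at about (233,245), gate hinge at (145,203) and catch at (278,193). The calibration rotation is roll-pitch-yaw, so I'll fix my helper.

```bash
sed -i 's/np.array(c\["rotation"\])@/Rot.from_euler("xyz",c["rotation"]).as_matrix()@/; s/^import numpy/from scipy.spatial.transform import Rotation as Rot\nimport numpy/' h.py
python3 - <<'E'
from h import *
o=look()
c="top";k=arm.get_calibration(c)
def px(c,u,v):
    K=arm.get_calibration(c)["mtx"];d=o[c][1][v,u]
    return np.round(w(c,[(u-K[0,2])/K[0,0]*d,-(v-K[1,2])/K[1,1]*d,-d]),3)
for c,u,v in [("top",233,245),("top",145,203),("top",280,190),("top",268,259),("side",298,262),("side",320,272)]:print(c,u,v,px(c,u,v))
E
```

```text
side bay_tab 0.9 [0.56  0.098 0.155]
side bay_catch 0.79 [0.63  0.029 0.114]
side spare_tab 0.69 [ 0.483 -0.219  0.159]
top bay_tab 0.95 [0.559 0.097 0.152]
top bay_hinge 0.82 [ 0.633  0.242 -0.005]
top bay_catch 0.97 [0.637 0.03  0.11 ]
top spare_tab 0.96 [ 0.484 -0.223  0.16 ]
top 233 245 [0.558 0.094 0.175]
top 145 203 [0.63  0.241 0.123]
top 280 190 [0.653 0.031 0.075]
top 268 259 [0.538 0.049 0.108]
side 298 262 [0.555 0.103 0.175]
side 320 272 [0.54  0.058 0.108]
```

Call:
drive_tool([
  [0.375,0.9,0.15,0,0,0.385],
  [0.375,0.9,0.15,0,0,0.385],
  [0.375,0.9,0.15,0,0,0.385],
  [0.375,0.9,0.15,0,0,0.385],
  [0.375,0.9,0.15,0,0,0.385],
], claw=1)

```text
t: 1.62
eef_pos: [0.335, -0.4419, 0.2569]
ee_rot: [-3.141, 0.0, -2.544]
force: [-0.2, -0.4, 0.0]
width: 0.0878
```

```bash
python3 - <<'E'
from h import *
o=look()
def px(c,u,v):
    K=arm.get_calibration(c)["mtx"];d=o[c][1][v,u]
    return np.round(w(c,[(u-K[0,2])/K[0,0]*d,-(v-K[1,2])/K[1,1]*d,-d]),3)
for u,v in [(120,95),(260,70),(275,178),(137,201),(135,205)]:print(u,v,px("top",u,v))
for n in("top","side"):
    p=arm.cut_out("bay_tab",n)
    K=arm.get_calibration(n)["mtx"]
    for r in p[:1]:
        vs,us=np.nonzero(r["pixels"]);P=np.array([px(n,u,v) for u,v in zip(us,vs)])
        T=P[P[:,2]>.165]; print(n,r["score"],len(P),len(T),T.min(0),T.max(0),np.median(T,0))
        B=P[(P[:,2]<.115)&(P[:,2]>.1)]
        if len(B)>20: print("bar",np.polyfit(B[:,1],B[:,0],1),B.min(0),B.max(0))
E
```

```text
side bay_tab 0.67 [0.558 0.101 0.157]
side bay_tab 0.16 [ 0.483 -0.22   0.158]
side bay_hinge 0.88 [0.631 0.239 0.002]
side spare_tab 0.7 [ 0.482 -0.221  0.158]
top bay_tab 0.83 [0.559 0.101 0.156]
top bay_hinge 0.74 [0.637 0.24  0.   ]
top spare_tab 0.82 [ 0.483 -0.223  0.156]
120 95 [0.815 0.293 0.089]
260 70 [0.854 0.061 0.082]
275 178 [0.666 0.035 0.123]
137 201 [0.633 0.253 0.128]
135 205 [0.626 0.255 0.128]
top 0.74 918 146 [ 0.52  -0.044  0.167] [0.569 0.111 1.082] [0.56  0.097 0.175]
bar [0.39537649 0.52141886] [0.535 0.042 0.101] [0.612 0.22  0.114]Traceback (most recent call last):
  File "<stdin>", line 11, in <module>
  File "<stdin>", line 4, in px
ValueError: time passes only in moves, steps and waits
```

Call:
drive_tool([
  [0.375,0.9,0,0,0,0.385],
  [0.375,0.9,0,0,0,0.385],
  [0.375,0.9,0,0,0,0.385],
  [0.375,0.9,0,0,0,0.385],
  [0.375,0.9,0,0,0,0.385],
])

```text
t: 2.85
eef_pos: [0.4099, -0.2622, 0.2566]
ee_rot: [-3.141, 0.0, -2.343]
force: [1.0, -0.5, -0.3]
width: 0.0874
```

Call:
drive_tool([
  [0.375,0.9,0,0,0,0.385],
  [0.375,0.9,0,0,0,0.385],
  [0.375,0.9,0,0,0,0.385],
  [0.375,0.9,0,0,0,0.385],
  [0.375,0.9,0,0,0,0.385],
])

```text
t: 3.48
eef_pos: [0.485, -0.082, 0.2566]
ee_rot: [-3.141, 0.0, -2.141]
force: [1.0, -0.4, 0.4]
width: 0.0877
```

Call:
drive_tool([
  [0.375,0.9,0,0,0,0.385],
  [0.375,0.9,0,0,0,0.385],
  [0.375,0.9,0,0,0,0.385],
  [0.375,0.9,0,0,0,0.385],
  [0.375,0.9,0,0,0,0.385],
])

```text
t: 4.1
eef_pos: [0.5601, 0.0979, 0.2565]
ee_rot: [3.142, -0.0, -1.939]
force: [0.4, -0.6, -0.2]
width: 0.0876
```

Call:
drive_tool([
  [0,0,-0.5,0,0,0],
  [0,0,-0.5,0,0,0],
  [0,0,0,0,0,0],
])

```text
t: 4.47
eef_pos: [0.5588, 0.0964, 0.2149]
ee_rot: [3.139, -0.002, -1.941]
force: [-0.5, -0.4, -0.1]
width: 0.0875
```

```bash
python3 - <<'E'
from h import *
o=look(names=("bay_tab",))
cv2.imwrite("pics/c.png",o["side"][0][...,::-1])
s=arm.get_state();print(s["t"],s["eef_pos"],np.degrees(s["ee_rot"]),s["q"])
E
```

```text
side bay_tab 0.57 [0.561 0.101 0.155]
4.675 [0.56024034 0.09689574 0.21766725] [-1.79926358e+02  5.82170147e-02 -1.11194614e+02] [ 5.15603192e-01  1.89752504e-01 -2.41910172e-01  3.87917221e-04
 -1.13753354e+00 -8.85682222e-01]
```

View pics/c.png

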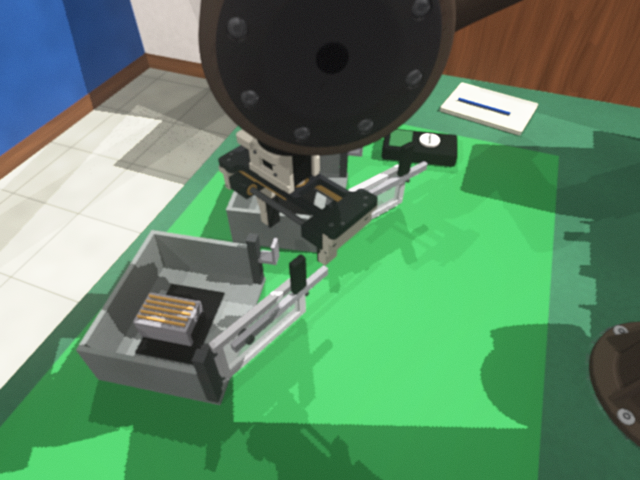

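The gripper sits above the loaded bay's tab (298,275), with its jaws straddling the gate direction. Next I descend onto the tab and close.

Call:
drive_tool([
  [0,0.05,-0.5,0,0,0],
  [0,0,-0.5,0,0,0],
  [0,0,-0.5,0,0,0],
  [0,0,-0.45,0,0,0],
  [0,0,0,0,0,0],
])

```text
t: 5.3
eef_pos: [0.5592, 0.0986, 0.1382]
ee_rot: [3.141, -0.001, -1.941]
force: [-0.0, -0.6, 0.2]
width: 0.0879
```

Call:
drive_tool([
  [0,0,0,0,0,0],
  [0,0,0,0,0,0],
  [0,0,0,0,0,0],
  [0,0,0,0,0,0],
  [0,0,0,0,0,0],
], claw=0, newtons=25)

```text
t: 5.92
eef_pos: [0.5596, 0.099, 0.1387]
ee_rot: [-3.141, 0.0, -1.94]
force: [-0.1, -0.7, -0.8]
width: 0.0432
```

```bash
python3 - <<'E'
from h import *
o=look(names=("bay_tab","bay_hinge","bay_catch"))
s=arm.get_state();print(s["t"],s["eef_pos"],np.degrees(s["ee_rot"]),s["width"],s["force"])
cv2.imwrite("pics/d.png",cv2.resize(o["side"][0][200:420,60:380,::-1],None,fx=2,fy=2))
E
```

```text
side bay_tab 0.79 [0.563 0.098 0.156]
side bay_hinge 0.61 [ 0.632  0.238 -0.001]
top bay_catch 0.76 [0.638 0.033 0.107]
6.325 [0.55964341 0.09893535 0.13856243] [-1.79994848e+02 -9.95184864e-04 -1.11181820e+02] 0.011636071005111175 [ 2.1282837  -1.57329224 -0.45657951]
```

View pics/d.png

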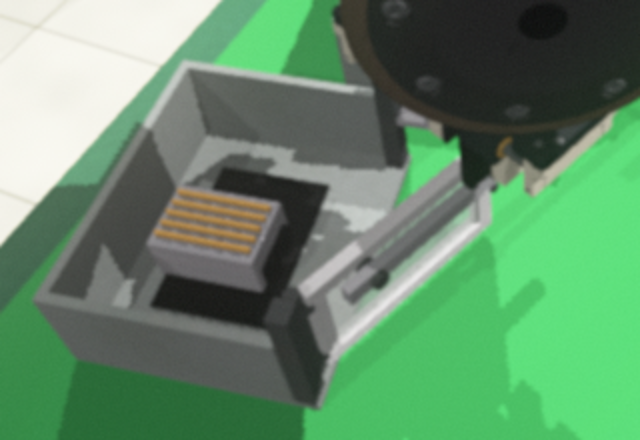

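The grip width of 11.6 mm matches the 12 mm tab. Now I lift the bar by about 0.26 rad along its arc.

Call:
drive_tool([
  [0.03,0.08,0.16,0,0,0],
  [0.04,0.1,0.16,0,0,0],
  [0.045,0.11,0.16,0,0,0],
  [0.045,0.12,0.15,0,0,0],
  [0,0,0,0,0,0],
])

```text
t: 6.95
eef_pos: [0.5666, 0.1159, 0.1644]
ee_rot: [-3.141, 0.001, -1.94]
force: [2.0, 0.6, -3.8]
width: 0.0122
```

```bash
python3 - <<'E'
from h import *
s=arm.get_state();print(s["t"],s["eef_pos"],np.degrees(s["ee_rot"]),s["width"],s["force"],s["moment"])
R=lambda d:np.array([[np.cos(d),-np.sin(d)],[np.sin(d),np.cos(d)]])
g=np.array([-.016,-.1423]);a0=s["ee_rot"][2]+np.pi/2
H=s["eef_pos"][:2]-R(a0)@g;print("H",H)
P=np.array([R(a0+np.radians(3*i))@g for i in range(12)]);print(np.round(np.diff(P,axis=0)/.04,3))
E
```

```text
6.95 [0.56656694 0.11587773 0.1644332 ] [-1.79947218e+02  4.94383264e-02 -1.11154627e+02] 0.012191680880216148 [ 1.97850598  0.63463805 -3.78765295] [ 0.10146009 -0.6678559  -0.27735572]
H [0.6328428  0.24281393]
[[ 0.168 -0.082]
 [ 0.172 -0.073]
 [ 0.176 -0.064]
 [ 0.179 -0.055]
 [ 0.182 -0.046]
 [ 0.184 -0.036]
 [ 0.186 -0.026]
 [ 0.187 -0.017]
 [ 0.187 -0.007]
 [ 0.187  0.003]
 [ 0.187  0.013]]
```

Forces are low, the tool is carrying the bar's weight, and the hinge estimate is consistent. Now I swing the gate.

Call:
drive_tool([
  [0.168,-0.082,0,0,0,0.5],
  [0.172,-0.073,0,0,0,0.5],
  [0.176,-0.064,0,0,0,0.5],
  [0.179,-0.055,0,0,0,0.5],
  [0.182,-0.046,0,0,0,0.5],
])

```text
t: 7.58
eef_pos: [0.6017, 0.1026, 0.1644]
ee_rot: [-3.14, 0.001, -1.677]
force: [1.1, 0.3, -2.7]
width: 0.0116
```

Call:
drive_tool([
  [0.184,-0.036,0,0,0,0.5],
  [0.186,-0.026,0,0,0,0.5],
  [0.187,-0.017,0,0,0,0.5],
  [0.187,-0.007,0,0,0,0.5],
  [0,0,0,0,0,0],
])

```text
t: 8.2
eef_pos: [0.6316, 0.0989, 0.1644]
ee_rot: [-3.14, -0.0, -1.47]
force: [1.3, -0.4, -0.3]
width: 0.0121
```

```bash
python3 - <<'E'
from h import *
o=look(names=("bay_tab","bay_catch","spare_tab"))
s=arm.get_state();print(s["t"],s["eef_pos"],np.degrees(s["ee_rot"]),s["width"],s["force"],s["moment"])
cv2.imwrite("pics/e.png",np.hstack([cv2.resize(o["side"][0][200:420,60:380,::-1],(400,275)),cv2.resize(o["top"][0][50:270,100:420,::-1],(400,275))]))
E
```

```text
side bay_tab 0.88 [0.631 0.096 0.182]
side spare_tab 0.83 [ 0.483 -0.22   0.16 ]
top bay_tab 0.59 [ 0.632  0.24  -0.004]
top bay_catch 0.72 [0.636 0.033 0.111]
top bay_catch 0.48 [ 0.635  0.246 -0.002]
top spare_tab 0.95 [ 0.481 -0.225  0.158]
8.6 [0.63103433 0.09890315 0.16435811] [-1.79950266e+02 -1.15071474e-02 -8.41905406e+01] 0.01170007951437226 [ 1.7674263  -2.65108985  2.17568207] [-0.97180547 -0.59581406 -0.21779832]
```

View pics/e.png

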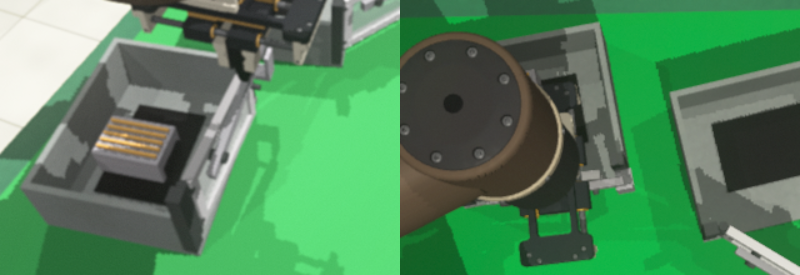

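The gate is nearly shut, with the bar raised past the catch, and the spare bay is untouched. I'll press gently to the stop.

Call:
drive_tool([
  [0.094,0.0,0,0,0,0.25],
  [0.094,0.003,0,0,0,0.25],
  [0,0,0,0,0,0],
])

```text
t: 8.98
eef_pos: [0.6392, 0.0989, 0.1643]
ee_rot: [-3.141, -0.001, -1.416]
force: [1.3, -3.8, 5.0]
width: 0.0119
```

Call:
drive_tool([
  [0.062,0.003,0,0,0,0.17],
  [0,0,0,0,0,0],
])

```text
t: 9.22
eef_pos: [0.6416, 0.0991, 0.1643]
ee_rot: [-3.141, -0.0, -1.398]
force: [2.4, -5.0, 4.9]
width: 0.0124
```

Call:
drive_tool([
  [0.062,0.003,0,0,0,0.17],
  [0,0,0,0,0,0],
])

```text
t: 9.48
eef_pos: [0.6425, 0.0987, 0.1638]
ee_rot: [3.139, -0.001, -1.38]
force: [-3.1, -5.5, 7.0]
width: 0.0118
```

```bash
python3 - <<'E'
from h import *
o=look(names=("bay_tab","bay_catch","spare_tab"))
s=arm.get_state();print(s["t"],s["eef_pos"],np.degrees(s["ee_rot"]),s["width"],s["force"],s["moment"])
cv2.imwrite("pics/f.png",cv2.resize(o["side"][0][200:420,60:380,::-1],None,fx=2.4,fy=2.4))
E
```

```text
side bay_tab 0.61 [0.642 0.098 0.18 ]
side bay_catch 0.92 [0.632 0.031 0.111]
side spare_tab 0.66 [ 0.483 -0.219  0.159]
side spare_tab 0.33 [0.629 0.241 0.003]
top bay_catch 0.88 [0.637 0.03  0.111]
9.875 [0.64245665 0.09869939 0.16377814] [ 1.79875523e+02 -3.34500502e-02 -7.91014855e+01] 0.0119144184895974 [-3.33057957 -5.6982272   6.79447885] [-1.70624886  0.86989643 -0.37030455]
```

View pics/f.png

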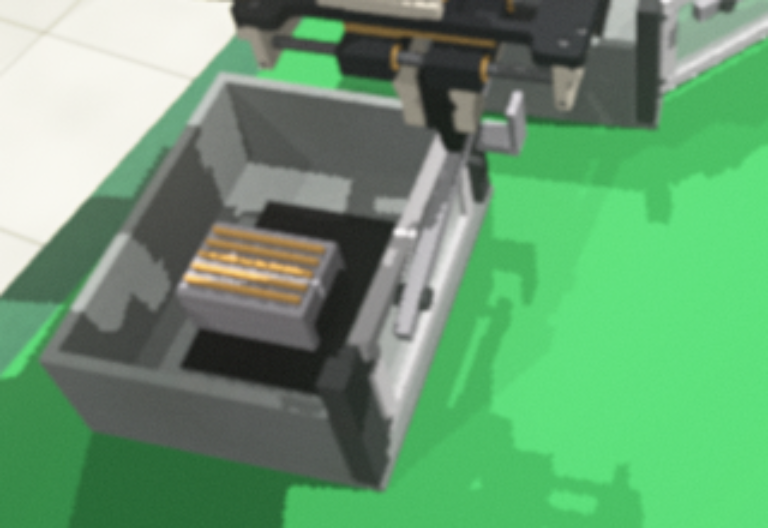

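The gate is against its stop: the reaction force has flipped and its edge lies flush with the frame. The bar is still raised, from (405,330) to (465,140). Now I lower along the reverse arc.

Call:
drive_tool([
  [0.022,-0.126,-0.15,0,0,0],
  [0.02,-0.117,-0.16,0,0,0],
  [0.018,-0.106,-0.16,0,0,0],
  [0.014,-0.08,-0.14,0,0,0],
  [0,0,0,0,0,0],
])

```text
t: 10.5
eef_pos: [0.6453, 0.082, 0.1389]
ee_rot: [3.139, 0.0, -1.381]
force: [-3.3, -4.2, 4.4]
width: 0.0123
```

```bash
python3 - <<'E'
from h import *
o=look(names=("bay_tab","bay_catch","spare_tab"))
s=arm.get_state();print(s["t"],s["eef_pos"],np.degrees(s["ee_rot"]),s["width"],s["force"],s["moment"])
cv2.imwrite("pics/g.png",cv2.resize(o["side"][0][200:420,60:380,::-1],None,fx=2.4,fy=2.4))
E
```

```text
side bay_tab 0.63 [0.645 0.082 0.157]
side bay_catch 0.6 [0.631 0.027 0.113]
side spare_tab 0.85 [ 0.481 -0.22   0.156]
top bay_catch 0.73 [0.637 0.03  0.113]
top spare_tab 0.94 [ 0.485 -0.224  0.156]
10.9 [0.6453353  0.08196286 0.13893301] [ 1.79873844e+02 -1.24195037e-02 -7.91166067e+01] 0.011745463219271121 [-2.80419245 -4.19145031  5.57903925] [-1.38334948  1.23213036 -0.34731774]
```

View pics/g.png

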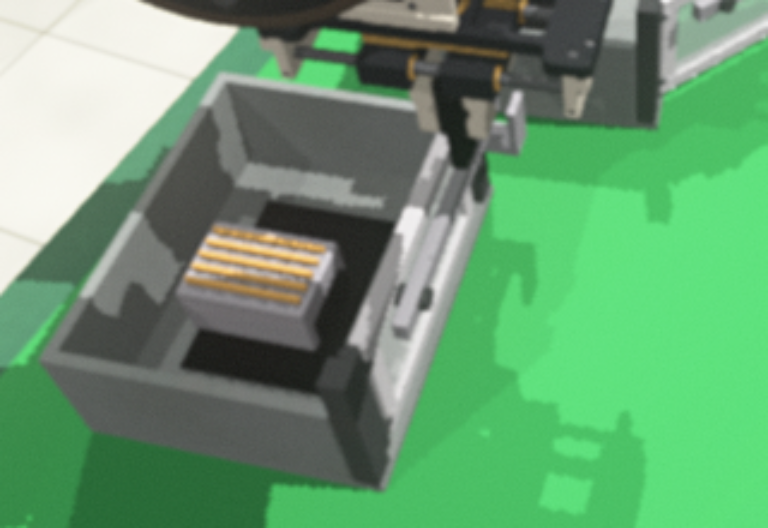

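The bar is down along the rail behind the lip at (515,120). Now I release and retreat.

Call:
drive_tool([
  [0,0,0,0,0,0],
  [0,0,0,0,0,0],
  [0,0,0,0,0,0],
  [0,0,0,0,0,0],
], claw=0.45)

```text
t: 11.4
eef_pos: [0.6463, 0.0825, 0.1392]
ee_rot: [3.142, 0.0, -1.381]
force: [-0.6, 0.0, -0.1]
width: 0.0385
```

Call:
drive_tool([
  [0,0,0.5,0,0,0],
  [0,0,0.7,0,0,0],
  [0,0,0.9,0,0,0],
  [0,0,0.9,0,0,0],
  [0,0,0,0,0,0],
])

```text
t: 12.02
eef_pos: [0.6479, 0.0827, 0.2631]
ee_rot: [-3.135, 0.001, -1.381]
force: [0.0, 0.8, 0.6]
width: 0.0393
```

Call:
drive_tool([
  [-0.9,-0.9,0,0,0,0],
  [-0.9,-0.9,0,0,0,0],
  [-0.5,-0.9,0,0,0,0],
  [0,-0.9,0,0,0,0],
  [0,-0.9,0,0,0,0],
])

```text
t: 12.65
eef_pos: [0.5536, -0.0986, 0.259]
ee_rot: [3.142, 0.0, -1.381]
force: [0.2, -0.7, 0.6]
width: 0.0398
```

```bash
python3 - <<'E'
from h import *
o=look(names=("bay_tab","bay_hinge","bay_catch","spare_tab"))
s=arm.get_state();print(s["t"],s["eef_pos"],s["width"],s["force"])
cv2.imwrite("pics/i.png",np.hstack([cv2.resize(o["side"][0][200:420,60:380,::-1],(400,275)),cv2.resize(o["top"][0][50:270,100:420,::-1],(400,275))]))
E
```

```text
side bay_tab 0.93 [0.647 0.079 0.158]
side bay_catch 0.6 [0.63  0.028 0.111]
side bay_catch 0.34 [0.646 0.08  0.154]
side spare_tab 0.62 [ 0.48  -0.221  0.159]
top bay_tab 0.36 [0.647 0.082 0.151]
top bay_hinge 0.94 [ 0.635  0.241 -0.001]
top spare_tab 0.79 [ 0.482 -0.223  0.157]
13.15 [ 0.55436401 -0.09697153  0.25926512] 0.03954706752011881 [-0.40700826  0.07657306 -0.50747039]
```

View pics/i.png

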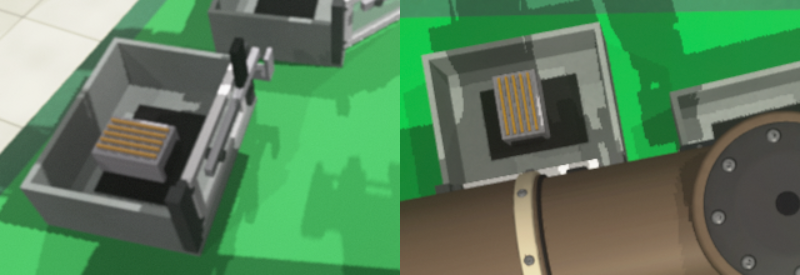

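The gate looks shut and the bar sits behind the lip. I'll check numerically that the bar is level.

```bash
python3 - <<'E'
from h import *
o,d=arm.grab_frame("side");k=arm.get_calibration("side");K=k["mtx"]
R=Rot.from_euler("xyz",k["rotation"]).as_matrix()
r=arm.cut_out("bay_tab","side")[0]
v,u=np.nonzero(r["pixels"]&(d>0));z=d[v,u]
P=np.c_[(u-K[0,2])/K[0,0]*z,-(v-K[1,2])/K[1,1]*z,-z]@R.T+k["origin"]
a=np.radians(9.8);B=np.array([[np.cos(a),-np.sin(a)],[np.sin(a),np.cos(a)]])
L=(P[:,:2]-[.634,.241])@B
print(r["score"],len(P),"tab top",np.percentile(P[:,2],99))
for y in np.arange(-.23,-.02,.02):
    m=(L[:,1]>=y)&(L[:,1]<y+.02)
    if m.sum()>4: print(round(y,2),m.sum(),"x",np.round(np.median(L[m,0]),3),"z min/max",np.round(np.percentile(P[m,2],[3,50,97]),3))
E
```

```text
0.69 1394 tab top 0.17657126838275908
-0.23 38 x -0.019 z min/max [0.075 0.107 0.109]
-0.21 94 x -0.02 z min/max [0.088 0.107 0.109]
-0.19 57 x -0.023 z min/max [0.094 0.107 0.114]
-0.17 248 x -0.024 z min/max [0.089 0.15  0.177]
-0.15 333 x -0.02 z min/max [0.095 0.134 0.175]
-0.13 100 x -0.02 z min/max [0.093 0.107 0.109]
-0.11 112 x -0.02 z min/max [0.093 0.107 0.109]
-0.09 114 x -0.02 z min/max [0.094 0.107 0.11 ]
-0.07 102 x -0.019 z min/max [0.098 0.108 0.11 ]
-0.05 131 x -0.02 z min/max [0.093 0.107 0.109]
-0.03 41 x -0.018 z min/max [0.093 0.101 0.108]
```

The bar's top edge is at 0.108 m along its whole length, so it is level, and it lies parallel to the shut gate. I'm handing the job in.

```bash
python3 -c "
from h import *
print(arm.job_done())"
```

```text
the job is handed in; nothing more can be done
None
```

The loaded bay's gate is shut with its latch bar down and level behind the catch, and I've handed the job in. The robot's clock stood at about 13 s, well under the 38 s limit. I gripped the bar's tab, lifted it about 0.26 rad, swung the gate to its stop, lowered the bar, released it and moved the arm clear.

Last checks:
- **Bar level:** its top edge measured about 0.108 m along the whole length, and the tab top was at 0.177 m, as expected for a lowered bar.
- **Gate shut:** it stands at about 10° against the bay's own 9.5–10°, so within roughly 0.01–0.02 rad of shut given the measuring error.
- **Empty bay:** its tab read within about 3 mm of its starting position, which is within measuring error.
- **Forces:** the measured wrist force stayed around 10 N or less.
- **Robot contact:** after moving away, the wrist force read about zero.

None of the checks failed. The networks gave a few false or doubtful detections, mostly low-scoring, which I discarded. In the final top view the arm hid the gate, so the level reading comes from the side camera only.

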